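# Stow the anchor in the push-latch tin

## Task

Put the anchor casting away in the tin case: press the lid's round pad once so that the push-push latch lets go and the lid springs open, lay the anchor flat on the floor of the tin (set it down, do not drop it in), then swing the lid shut and press the pad again until the latch catches and holds the lid down by itself. The tin is thin and dents easily, so press by feel and never harder than about 16 N, and leave the other things on the desk where they are.

Things in the scene. Friction and masses are not known exactly. Their poses are not given: they have to be found in the camera images.
- case: tin case of bare grey tin, 140 (its x) x 160 (its y) mm, walls 32 mm high (back wall 52 mm), walls and floor 3 mm thick, fixed to the desk. Origin: centre of its underside. Its -x side is the front, with the latch inside; the lid's hinge runs along its y at the back (+x) top edge.
- latch (a point): top of the latch well, an open box inside the middle of the front wall: 40 mm wide (y), 32 mm high, taking up x = -67 to -49 mm of the case; the anchor cannot lie there.
- case_floor (a point): on the inner floor of the tin, below the middle of the case, 3 mm above the desk; the anchor should lie about here. Axes as the case.
- lid_hinge (a point): middle of the hinge axis, at x = +70 mm, z = 53 mm in the case; axes as the case. The hinge axis is the case's y.
- lid_pad (a point): top of the round domed pressing pad (28 mm across, 5 mm high, dark steel) on the lid, 122 mm from the hinge axis; latched, it faces up 61 mm above the desk (8 mm above the hinge axis). Moves with the lid; its axes are the lid's: x from front towards the hinge, z out of the lid's outer face, as the case's axes when latched. Press here, straight down.
- lid_edge (a point): middle of the lid's front edge, on its outer face, 144 mm from the hinge axis and 3 mm above its level when latched; axes as lid_pad. The lid is a 3 mm plate, 168 mm wide, with an 18 mm skirt at the front and sides. Fully open, this edge stands 180 mm above the desk, 69 mm behind the hinge axis, with the outer face looking back and down.
- lid (a joint): lid angle in rad: 0 latched shut, grows as it opens, 2.05 fully open, leaning back past upright. A damped spring opens it by itself in about 2 s whenever the latch is free: 2 to 3 N at the pad when shut; 1 to 3 N, more if fast, pushes it shut. See lid_tongue for the latch.
- lid_tongue (a point): lower end of the dark tongue under the lid that enters the latch. Push-push: press the pad down past the click depth, then let up slowly: a latched lid comes free, a freed lid latches at 0. Click depth is unseen, differs every time: 8 to 18 mm below latched height. Just past it a springy buffer adds 16 N/mm: at 7 to 10 N total it has surely clicked, under 5 N perhaps not. Over 16 N dents the tin.
- anchor_center (a point): silver-grey anchor casting (loose, about 70 g), at the middle of its shank, half-way up (5 mm over what it lies on). Shank along x, 9 mm wide, 10 mm high; small ring at the -x end (to x = -52 mm), 40 mm cross bar along y at x = -31 mm, two curved arms at the +x end (to x = 41 mm) with tips at x = 18 to 30, y = +-34 mm. Grip the shank across y here, between bar and arms.
- anchor: the same anchor; origin at its underside below the middle of the shank, z up when it lies flat.
- hull: bystander: white plastic ship hull, 190 x 45 x 43 mm, origin under its middle, bow to +x. Leave it.
- mast: bystander: brown plastic mast with cross pieces, 208 mm long, 8 mm thick, lying along its x. Leave it.
- cannon: bystander: small silver-grey cannon casting on a block carriage, 57 x 18 x 30 mm, origin under it. Leave it.
- jar: bystander: small glass paint jar, 32 mm across, 42 mm high, origin under it. Leave it.
- sandblock: bystander: cork sanding block 70 x 40 x 24 mm, origin under it. Leave it.
- glue: bystander: white glue bottle, 36 mm across, 85 mm high, origin under it. Leave it.
There are look-alikes about, which are no part of the job. Of the things that look like the anchor, the middle-sized one is meant.

How it is judged (in metres and radians):
On the way, in this order (a step that is already met when the one before it is completed fails the run):
1. the latch is freed and the lid has sprung open beyond 1.5 rad (value of joint lid above 1.5 rad), for 0.2 s.
2. the anchor lies flat on the tin's floor, let go (z of anchor_center in the frame of case between 0 and 0.013 m and x of anchor_center in the frame of case between -0.06 and 0.066 m and y of anchor_center in the frame of case between -0.076 and 0.076 m and angle between anchor's own z axis and vertical below 0.2 rad and linear speed of anchor below 0.05 m/s and contact force between the fingers and anchor below 0.2 N), for 0.2 s.
At the end, for the whole second after the job is handed in: the lid is held shut by its latch (within 0.03 rad of the latched angle 0) with nothing pressing it, and the anchor lies flat (within 0.2 rad) and still on the floor inside the tin (value of joint lid between -0.03 and 0.03 rad and z of anchor_center in the frame of case between 0 and 0.013 m and x of anchor_center in the frame of case between -0.06 and 0.066 m and y of anchor_center in the frame of case between -0.076 and 0.076 m and angle between anchor's own z axis and vertical below 0.2 rad and linear speed of anchor below 0.02 m/s); the robot touches nothing.
It fails at once if the robot pushes the tin case or its lid with more than 16 N (contact force between any of the fingers, the arm and case above 16 N).
It fails at once if the anchor is dropped into the tin (falls faster than 0.7 m/s below the rim) (linear speed of anchor above 0.7 m/s and distance between anchor_center and case_floor below 0.06 m).
It fails at once if a bystander is moved by more than 30 mm (distance of any of hull, mast, cannon, jar, sandblock, glue from where it was at the start of the episode above 0.03 m).
It also fails if it takes over 72 s, if anything falls off the work surface, if the arm or the gripper's body presses on something with over 40 N, if the wrist force passes 120 N, or if a joint passes its speed limit or range.

## Robot

A 7-joint arm with a two-finger parallel gripper is mounted at the origin on the work surface. World frame = base frame: x ahead of the robot, y to its left, z up, the work surface at z = 0. Lengths are in mm, angles in rad, forces in N, time in s.
With the tool pointing down it reaches from about 400 to 875 mm from the base axis. Payload 4.4 kg.
Tool frame: the origin (TCP) lies on the centre line of the jaws, within the pads' length; the fingertips stand 25 mm ahead of it and the grasp point (between the pads) lies 6 mm ahead of it (ctrl.finger_overhang is the distance from the TCP to the fingertips, in mm); z points along the fingers, y is the line along which they close (so a half turn about z gives the same grasp; the last joint's range is limited). The gripper opens to 85 mm and grips with 20 to 120 N. Pads are 22 mm wide; open, the fingers measure 114 mm over their backs; the gripper's body (76 mm by 85 mm) begins 54 mm behind the grasp point. The pads swing forward as they close: fully open they stand 13 mm farther back than shut.
Start: joints at [-1.176, 0.628, 0.038, 1.517, -0.027, 0.996, -0.02], TCP at [289.012, 582.228, 256.313] pointing down, gripper open.
Joint ranges: [-3.06, 3.06], [-0.37, 2.12], [-1.25, 1.32], [0.18, 2.47], [-1.1, 4.24], [0.23, 1.98], [-2.94, 2.94]. Speed limits (rad/s): [2.57, 2.57, 3.14, 3.14, 3.14, 3.14, 3.14].

## Interface

Orientations are given as [roll, pitch, yaw] about the fixed x, y, z axes, in that order (R = Rz(yaw) Ry(pitch) Rx(roll)).
In Python, from cell import ctrl gives the robot as it stands. The module is installed in compiled form; this text tells all that it offers.
- The arm moves only by the tool play_rows, never from a script. Its argument "targets" is a list of rows, each a list of 5 numbers: the closure, from 0 (fully open) to 1 (shut), then the shift along the tool's x, y, z in cm, then the turn about the tool's z in degrees. In form: [[gripper, dx, dy, dz, spin], ...]. A call has 1 to 10 rows; each row is the pose to reach, as a shift and turn from the pose commanded when the call began, along the tool's axes at that moment; what a row does not reach only later rows make up. A row lasts 1/10 s, in which the tool goes at most 50 mm and 8.59 degrees, less where a joint would pass 70% of its speed; a pose out of reach is approached as far as the arm can. A call with a gripper value outside its range is refused whole. The fingers move at their own pace and stop on an object; the grip force is fixed at half the most. Time passes only in rows, so rows that repeat a pose let the fingers close. It gives the time, the measured TCP pose, the force, the opening and the grip force at its end, in the units of the state.
- ctrl.read_state(): the state, without advancing time (a new reading comes with each control period).
- ctrl.get_image(name): name is "side" or "top"; returns (picture, depth): 480x640x3 uint8, red, green, blue; 480x640 float32, mm along the optical axis (not along the pixel's ray), 0 where there is no reading.
- ctrl.calibration(name): a dict with "vfov" (degrees; the focal length in pixels is half the picture's height over the tangent of half this angle, whatever the lens; pixels are square), "cx", "cy" (the principal point, pixels), "extrinsics" (4x4, takes a point from camera to world coordinates). Camera axes: x right, y down, z forward; pixel columns grow to the right and rows downward; lengths in mm; the calibration is good to about 2 mm. A picture is of the moment at which its call begins. calibration takes no time and is no camera call.
- ctrl.finish_job(): hands the job in; it is judged then, once.
Trained networks look in the newest picture that a camera, given by its name, has taken for a name from the list of things; names that differ only in an ending like _2 or _b are one class to them, and where a whole thing is asked for, a point or a joint stands for the part that bears it (a point fixed in the world has none). Each returns a list of dicts, best first, with "confidence" (0 to 1); they miss things now and then, are a little off and sometimes report something else, mostly with a low value. They report only what shows in the picture. A call takes as long as a camera call. They do not tell look-alikes from the thing itself.
- ctrl.search_frame(camera, name): "bbox" ([left, top, right, bottom] in pixels, round what is visible of it).
- ctrl.trace(camera, name): "pixels" (480x640 bool, what is visible of it) and "bbox" ([left, top, right, bottom] in pixels, round what is visible of it).
The state is a dict: "clock": time; "qpos": joint angles; "qd": joint speeds; "tau": joint torques, N m; "eef_pos": TCP position; "tool_rot": TCP orientation; "force": force on the tool from outside, world axes, zero at the start; "torque": the same for the moment, N m; "width": finger opening in mm; "gripper_force": force on a finger pad.
Only numpy, scipy, OpenCV 4.12 (cv2) and the standard library are available. Lean on these libraries where they do the work, as an engineer would, in place of code of your own. Each camera call takes 0.05 s, during which the arm holds its last target. There are 200 camera calls.

## Working session

There is one attempt and no reset: what is moved stays moved. The work goes in short steps, Python scripts to look and compute and a tool call to move; the robot and the scene stay as the last step left them, time stands still between calls to the robot, and variables do not carry over. Pictures are saved under pics/ and viewed, at most 10 in all, crops included, and the job is handed in when it is done.

Besides the shell and the picture viewer there is one more tool, called after ">>>" by a JSON object that holds its "name" and its "arguments", one argument or row to a line. play_rows: Moves the arm, as the interface text tells. Its arguments: {"type":"object","properties":{"targets":{"type":"array"}},"required":["targets"]}

```bash
mkdir -p pics; cat > h.py <<'E'
import numpy as np, cv2
from cell import ctrl
def cal(n):
    c=ctrl.calibration(n); f=240/np.tan(np.radians(c["vfov"])/2); return f,c["cx"],c["cy"],np.array(c["extrinsics"])
def cloud(n,d):
    f,cx,cy,E=cal(n); v,u=np.mgrid[0:480,0:640]
    P=np.stack([(u-cx)/f*d,(v-cy)/f*d,d],-1)
    return P@E[:3,:3].T+E[:3,3]
def proj(n,p):
    f,cx,cy,E=cal(n); q=E[:3,:3].T@(np.array(p)-E[:3,3]); return q[0]/q[2]*f+cx,q[1]/q[2]*f+cy
def snap(n,name=None):
    im,d=ctrl.get_image(n)
    if name: cv2.imwrite(f"pics/{name}.png",im[:,:,::-1])
    return im,d
E
python3 - <<'E'
from h import *
s=ctrl.read_state(); print(s)
for n in("top","side"):
    im,d=snap(n,n+"0"); X=cloud(n,d); np.save(n+"0.npy",X)
    print(n,cal(n))
    for k in("case","lid_pad","anchor","cannon"):
        for r in ctrl.trace(n,k):
            m=r["pixels"]&(d>0); print(k,round(r["confidence"],2),np.round(r["bbox"]),np.round(np.median(X[m],0)) if m.any() else None,np.round(np.ptp(X[m],axis=0)) if m.any() else None)
E
```

```text
{'clock': 0.0, 'qpos': array([-1.17580928,  0.62932018,  0.03844335,  1.5183432 , -0.02702155,
        0.99626398, -0.02000102]), 'qd': array([ 2.25951146e-05, -1.04851366e-04,  1.23097750e-03,  1.06424053e-03,
        5.94586398e-04, -2.42660794e-04, -1.19540466e-03]), 'tau': array([ 5.23369526e-04, -5.63405013e+01,  1.22627288e+00, -1.93440968e+01,
        1.09418141e-02,  1.02639286e-02,  1.74796446e-05]), 'eef_pos': array([288.74746409, 581.72869831, 255.4137845 ]), 'tool_rot': array([-3.13977572e+00,  4.65920074e-06,  2.68079229e+00]), 'force': array([ 0.1007951 , -0.21250544, -0.26582456]), 'torque': array([ 0.03221561, -0.03609154, -0.00649017]), 'gripper_force': 0.0, 'width': 85.59580555835778}
top (np.float64(514.2251822155188), 314.9958507700904, 235.0716483825474, array([[-1.93799850e-02, -9.80869865e-01,  1.93697508e-01,
         3.63972639e+02],
       [-9.99734648e-01,  1.65985280e-02, -1.59725676e-02,
         7.23807250e+01],
       [ 1.24519167e-02, -1.93955658e-01, -9.80931268e-01,
         1.11204816e+03],
       [ 0.00000000e+00,  0.00000000e+00,  0.00000000e+00,

[... 682 characters left out ...]
-2.18973322e-02, -7.77716034e-01, -6.28234253e-01,
         6.47638891e+02],
       [ 0.00000000e+00,  0.00000000e+00,  0.00000000e+00,
         1.00000000e+00]]))
case 0.85 [275. 193. 362. 265.] [569. 100.  56.] [175. 255.  64.]
case 0.37 [345. 331. 393. 373.] [ 586. -183.    9.] [81. 82. 15.]
lid_pad 0.86 [276. 195. 360. 255.] [572. 116.  57.] [171. 174.  64.]
anchor 0.83 [306. 298. 337. 323.] [537. -69.   6.] [57. 64. 13.]
anchor 0.72 [364. 399. 451. 464.] [ 574. -337.   13.] [132. 103.  20.]
anchor 0.56 [344. 332. 394. 373.] [ 588. -183.    9.] [81. 82. 14.]
cannon 0.58 [370. 280. 392. 309.] [644. -85.  25.] [47. 52. 34.]
cannon 0.2 [277. 194. 363. 255.] [571. 118.  57.] [173. 251.  65.]
```

View pics/top0.png

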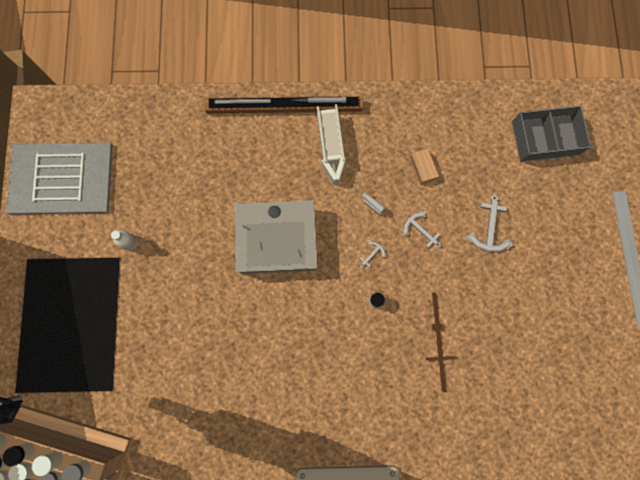

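View pics/side0.png

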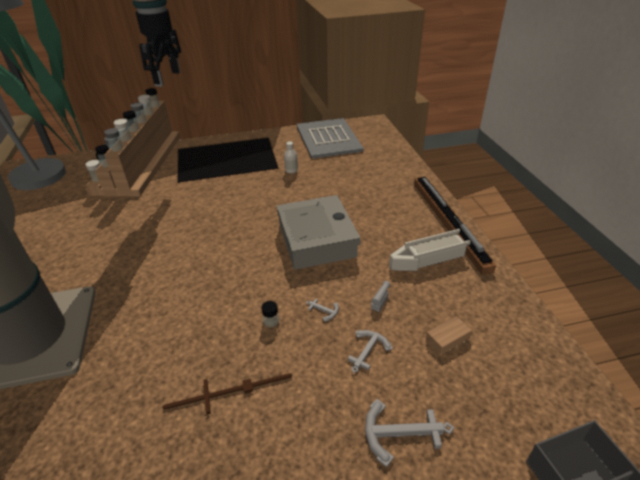

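The top view shows three anchor look-alikes: small (373,253), middle (423,229) and large (490,225). In the side view they are at (322,309), (370,350) and (410,430). I choose the middle one. The case's pad is at top (274,212), so its front faces away from the robot.

```bash
cat > m.py <<'E'
from h import *
im=cv2.imread("pics/top0.png"); X=np.load("top0.npy"); hsv=cv2.cvtColor(im,cv2.COLOR_BGR2HSV)
x,y,z=X[...,0],X[...,1],X[...,2]
# anchor
m=((hsv[...,1]<60)&(z>3)&(z<40)); roi=np.zeros_like(m); roi[205:253,398:446]=1
m&=roi
n,l,st,c=cv2.connectedComponentsWithStats(m.astype(np.uint8)); k=1+np.argmax(st[1:,4]); m=l==k
P=X[m]; print("anchor",m.sum(),P.mean(0),np.ptp(P,axis=0),"ztop",np.percentile(P[:,2],[10,50,90]))
r=cv2.minAreaRect(P[:,:2].astype(np.float32)); print("rect",r)
# lid
roi=np.zeros_like(m); roi[190:285,225:330]=1
L=roi&(z>45)&(z<70); Q=X[L]
r=cv2.minAreaRect(Q[:,:2].astype(np.float32)); print("lid rect",r,np.median(Q,0),np.percentile(Q[:,2],[2,50,98]))
D=L&(hsv[...,2]<100); roi[:]=0; roi[202:222,262:287]=1; D&=roi
print("pad",D.sum(),X[D].mean(0),np.ptp(X[D],axis=0),np.argwhere(D).mean(0))
g=cv2.resize(im[190:290,340:520],None,fx=4,fy=4,interpolation=cv2.INTER_CUBIC); cv2.imwrite("pics/crop.png",g)
E
python3 m.py
```

```text
anchor 331 [ 592.39807311 -176.50781607    9.55438337] [77.56797567 81.71867831 12.46202713] ztop [ 6.14121409  9.54605051 12.57091138]
rect ((581.9278564453125, -176.97076416015625), (88.04842376708984, 65.89642333984375), 28.46790313720703)
lid rect ((572.0960693359375, 140.09002685546875), (148.9919891357422, 168.1804656982422), 1.7426871061325073) [570.70160732 140.49544622  56.68261607] [52.6164896  56.68261607 61.10808557]
pad 115 [624.03518524 139.97307755  60.13924801] [25.70924012 25.14471368 10.54761093] [211.32173913 274.22608696]
```

View pics/crop.png

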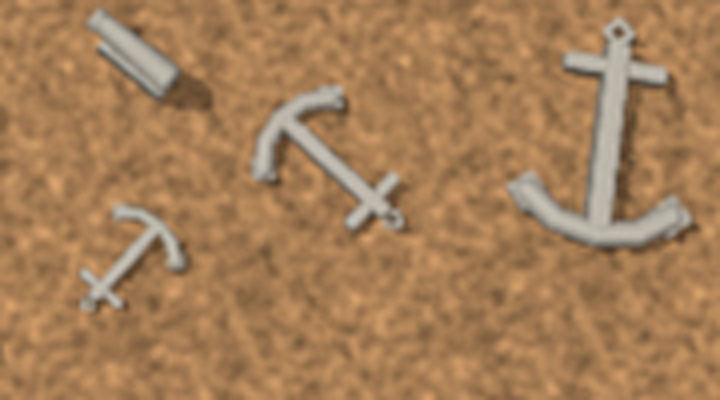

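The crop confirms the middle anchor at about (423,229), with its ring at (439,245) and its crown at (411,219). Next I compute its pose and start moving above the pad.

```bash
cat >> m.py <<'E'
print(ctrl.finger_overhang)
f,cx,cy,E=cal("top")
def onz(u,v,h):
    d=E[:3,:3]@np.array([(u-cx)/f,(v-cy)/f,1]); return E[:3,3]+d*(h-E[2,3])/d[2]
# template fit of anchor outline (top view), points on a 1 mm grid
t=[]
t+=[(a,b) for a in range(-44,38,2) for b in(-4,-2,0,2,4)]
t+=[(a,b) for a in(-34,-31,-28) for b in range(-20,21,2)]
t+=[(-50,b) for b in(-3,0,3)]+[(-46,-5),(-46,5)]
from scipy.interpolate import make_interp_spline
for s in(1,-1):
    sp=make_interp_spline([0,.5,1],np.array([(37,0),(33,18*s),(22,33*s)]),k=2)
    q=sp(np.linspace(0,1,20)); t+=[(a+e,b) for a,b in q for e in(-3,0,3)]
T=np.array(t,float)
from scipy.spatial import cKDTree
from scipy.optimize import least_squares
A=P[:,:2]; kd=cKDTree(A)
def res(p):
    c,s=np.cos(p[2]),np.sin(p[2]); W=T@np.array([[c,s],[-s,c]])+p[:2]
    return np.r_[kd.query(W)[0],cKDTree(W).query(A)[0]*1.5]
for y0 in(.5,.8,1.1):
    o=least_squares(res,[588,-180,y0],loss="soft_l1"); print(o.x,o.cost)
print("ends",onz(402/4+340,228/4+190,7),onz(283/4+340,113/4+190,8))
E
python3 m.py | tail -5
```

```text
25.0
[ 588.4211046  -181.49899079    0.72968145] 547.4474901700903
[ 588.09986928 -180.36699484    0.80490457] 497.58671544342883
[ 587.5565554  -181.41543124    0.81109559] 501.1525865778604
ends [ 550.93996626 -219.6174921     7.        ] [ 616.26169497 -157.76658169    8.        ]
```

>>> {"name": "play_rows", "arguments": {
  "targets": [
    [1, -5, -2.5, 0, -8],
    [1, -10, -5, 0, -16],
    [1, -15, -7.5, 0, -24],
    [1, -20, -10, 0, -26.4],
    [1, -25, -12.5, 0, -26.4],
    [1, -30, -15, 0, -26.4],
    [1, -35, -17.5, 2, -26.4],
    [1, -40, -20, 5, -26.4],
    [1, -45, -22.5, 8, -26.4],
    [1, -49.7, -24.7, 11, -26.4]
  ]
}}

```text
clock: 1.5
eef_pos: [582.8, 193.8, 182.6]
tool_rot: [3.141, 0.001, 3.141]
force: [1.0, 0.7, -0.0]
width: -0.1
gripper_force: 0.0
```

>>> {"name": "play_rows", "arguments": {
  "targets": [
    [1, -2, -2.7, 2, 0],
    [1, -4.1, -5.4, 4.5, 0],
    [1, -4.1, -5.4, 6.7, 0],
    [1, -4.1, -5.4, 6.7, 0],
    [1, -4.1, -5.4, 6.7, 0]
  ]
}}

```text
clock: 2.0
eef_pos: [622.0, 142.5, 115.8]
tool_rot: [3.141, -0.001, -3.141]
force: [0.5, 0.6, 0.9]
width: 0.2
gripper_force: 0.0
```

```bash
python3 - <<'E'
from h import *
for i in range(1): s=ctrl.read_state(); print(s["eef_pos"],s["tool_rot"],s["force"],s["clock"])
im,d=snap("side"); g=cv2.resize(im[140:290,230:430],None,fx=3.5,fy=3.5); cv2.imwrite("pics/s1.png",g[:,:,::-1])
E
```

```text
[622.03679403 142.46848338 115.81668832] [ 3.14078922e+00 -8.81386019e-04 -3.14067965e+00] [0.45836052 0.58616418 0.86622961] 2.0
```

View pics/s1.png

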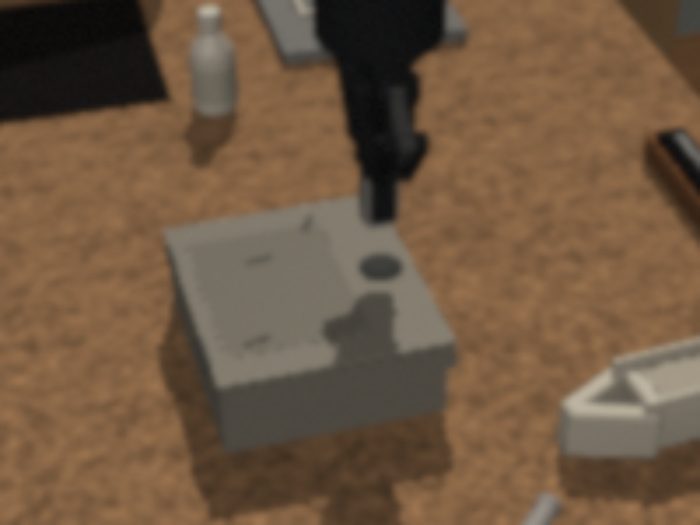

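The fingertips stand 29 mm above the pad, which is at crop (380,267). I descend gently.

>>> {"name": "play_rows", "arguments": {
  "targets": [
    [1, -0.2, -0.25, 1.3, 0],
    [1, -0.2, -0.25, 2.4, 0],
    [1, -0.2, -0.25, 2.7, 0],
    [1, -0.2, -0.25, 3.0, 0],
    [1, -0.2, -0.25, 3.2, 0],
    [1, -0.2, -0.25, 3.4, 0],
    [1, -0.2, -0.25, 3.5, 0],
    [1, -0.2, -0.25, 3.5, 0]
  ]
}}

```text
clock: 2.85
eef_pos: [624.3, 139.1, 80.8]
tool_rot: [3.141, -0.0, -3.142]
force: [-2.4, 1.0, 2.9]
width: -0.1
gripper_force: 1.4
```

>>> {"name": "play_rows", "arguments": {
  "targets": [
    [1, 0, 0, 0.1, 0],
    [1, 0, 0, 0.2, 0],
    [1, 0, 0, 0.2, 0]
  ]
}}

```text
clock: 3.15
eef_pos: [624.5, 139.1, 78.7]
tool_rot: [3.141, 0.0, 3.142]
force: [-1.5, -0.0, 2.9]
width: -0.2
gripper_force: 1.4
```

>>> {"name": "play_rows", "arguments": {
  "targets": [
    [1, 0, 0, 0.03, 0],
    [1, 0, 0, 0.06, 0],
    [1, 0, 0, 0.06, 0]
  ]
}}

```text
clock: 3.45
eef_pos: [624.5, 139.0, 78.1]
tool_rot: [3.141, 0.0, 3.142]
force: [-2.4, 1.0, 2.6]
width: 0.0
gripper_force: 1.4
```

>>> {"name": "play_rows", "arguments": {
  "targets": [
    [1, 0, 0, 0.03, 0],
    [1, 0, 0, 0.06, 0],
    [1, 0, 0, 0.06, 0]
  ]
}}

```text
clock: 3.75
eef_pos: [624.5, 139.0, 77.5]
tool_rot: [3.141, 0.0, -3.142]
force: [-1.0, -0.4, 3.1]
width: 0.0
gripper_force: 1.5
```

>>> {"name": "play_rows", "arguments": {
  "targets": [
    [1, 0, 0, 0.03, 0],
    [1, 0, 0, 0.06, 0],
    [1, 0, 0, 0.06, 0]
  ]
}}

```text
clock: 4.05
eef_pos: [624.5, 139.0, 76.9]
tool_rot: [3.141, 0.0, 3.142]
force: [-0.4, -0.3, 3.2]
width: -0.2
gripper_force: 1.5
```

>>> {"name": "play_rows", "arguments": {
  "targets": [
    [1, 0, 0, 0.03, 0],
    [1, 0, 0, 0.06, 0],
    [1, 0, 0, 0.06, 0]
  ]
}}

```text
clock: 4.35
eef_pos: [624.5, 139.0, 76.3]
tool_rot: [3.141, 0.0, 3.142]
force: [-2.1, 0.7, 2.6]
width: -0.2
gripper_force: 1.5
```

>>> {"name": "play_rows", "arguments": {
  "targets": [
    [1, 0, 0, 0.03, 0],
    [1, 0, 0, 0.06, 0],
    [1, 0, 0, 0.06, 0]
  ]
}}

```text
clock: 4.65
eef_pos: [624.5, 139.0, 75.7]
tool_rot: [3.141, 0.0, 3.142]
force: [-1.7, 1.3, 3.0]
width: 0.1
gripper_force: 1.5
```

>>> {"name": "play_rows", "arguments": {
  "targets": [
    [1, 0, 0, 0.03, 0],
    [1, 0, 0, 0.06, 0],
    [1, 0, 0, 0.06, 0]
  ]
}}

```text
clock: 4.95
eef_pos: [624.5, 139.0, 75.1]
tool_rot: [3.142, -0.0, 3.142]
force: [-1.1, 1.2, 2.7]
width: -0.2
gripper_force: 1.5
```

>>> {"name": "play_rows", "arguments": {
  "targets": [
    [1, 0, 0, 0.03, 0],
    [1, 0, 0, 0.06, 0],
    [1, 0, 0, 0.06, 0]
  ]
}}

```text
clock: 5.25
eef_pos: [624.4, 139.0, 74.5]
tool_rot: [3.142, -0.0, 3.142]
force: [-1.2, 0.9, 3.5]
width: 0.2
gripper_force: 1.6
```

>>> {"name": "play_rows", "arguments": {
  "targets": [
    [1, 0, 0, 0.03, 0],
    [1, 0, 0, 0.06, 0],
    [1, 0, 0, 0.06, 0]
  ]
}}

```text
clock: 5.55
eef_pos: [624.4, 139.0, 73.9]
tool_rot: [3.142, -0.0, -3.142]
force: [-1.0, 1.6, 3.9]
width: -0.2
gripper_force: 1.6
```

>>> {"name": "play_rows", "arguments": {
  "targets": [
    [1, 0, 0, 0.03, 0],
    [1, 0, 0, 0.06, 0],
    [1, 0, 0, 0.06, 0]
  ]
}}

```text
clock: 5.85
eef_pos: [624.4, 139.0, 73.3]
tool_rot: [3.142, -0.0, -3.142]
force: [-1.4, 1.1, 3.8]
width: -0.1
gripper_force: 1.6
```

>>> {"name": "play_rows", "arguments": {
  "targets": [
    [1, 0, 0, 0.03, 0],
    [1, 0, 0, 0.06, 0],
    [1, 0, 0, 0.06, 0]
  ]
}}

```text
clock: 6.15
eef_pos: [624.4, 139.0, 72.7]
tool_rot: [3.142, -0.0, 3.141]
force: [-1.6, 0.9, 4.2]
width: -0.1
gripper_force: 1.6
```

>>> {"name": "play_rows", "arguments": {
  "targets": [
    [1, 0, 0, 0.03, 0],
    [1, 0, 0, 0.06, 0],
    [1, 0, 0, 0.06, 0]
  ]
}}

```text
clock: 6.45
eef_pos: [624.4, 139.0, 72.0]
tool_rot: [3.142, -0.0, -3.142]
force: [-1.7, 1.1, 3.3]
width: 0.0
gripper_force: 1.6
```

>>> {"name": "play_rows", "arguments": {
  "targets": [
    [1, 0, 0, 0.03, 0],
    [1, 0, 0, 0.06, 0],
    [1, 0, 0, 0.06, 0]
  ]
}}

```text
clock: 6.75
eef_pos: [624.4, 139.0, 71.4]
tool_rot: [3.142, -0.0, -3.142]
force: [-1.9, 0.5, 3.7]
width: -0.0
gripper_force: 1.6
```

>>> {"name": "play_rows", "arguments": {
  "targets": [
    [1, 0, 0, 0.03, 0],
    [1, 0, 0, 0.06, 0],
    [1, 0, 0, 0.06, 0]
  ]
}}

```text
clock: 7.05
eef_pos: [624.3, 138.9, 70.8]
tool_rot: [-3.142, -0.0, 3.142]
force: [-2.7, 1.0, 3.0]
width: -0.1
gripper_force: 1.6
```

>>> {"name": "play_rows", "arguments": {
  "targets": [
    [1, 0, 0, 0.03, 0],
    [1, 0, 0, 0.06, 0],
    [1, 0, 0, 0.06, 0]
  ]
}}

```text
clock: 7.35
eef_pos: [624.4, 138.9, 70.2]
tool_rot: [-3.142, -0.0, 3.142]
force: [-1.8, 1.1, 3.4]
width: -0.2
gripper_force: 1.6
```

>>> {"name": "play_rows", "arguments": {
  "targets": [
    [1, 0, 0, 0.03, 0],
    [1, 0, 0, 0.06, 0],
    [1, 0, 0, 0.06, 0]
  ]
}}

```text
clock: 7.65
eef_pos: [624.4, 138.9, 69.9]
tool_rot: [-3.142, -0.0, 3.142]
force: [-2.9, 1.2, 4.5]
width: 0.2
gripper_force: 2.5
```

>>> {"name": "play_rows", "arguments": {
  "targets": [
    [1, 0, 0, 0.03, 0],
    [1, 0, 0, 0.06, 0],
    [1, 0, 0, 0.06, 0]
  ]
}}

```text
clock: 7.95
eef_pos: [624.4, 138.9, 69.6]
tool_rot: [-3.142, 0.0, 3.141]
force: [-3.2, 0.3, 6.6]
width: 0.2
gripper_force: 3.6
```

>>> {"name": "play_rows", "arguments": {
  "targets": [
    [1, 0, 0, 0.03, 0],
    [1, 0, 0, 0.06, 0],
    [1, 0, 0, 0.06, 0]
  ]
}}

```text
clock: 8.25
eef_pos: [624.4, 138.9, 69.4]
tool_rot: [-3.142, 0.0, 3.141]
force: [-4.1, 1.6, 10.3]
width: 0.0
gripper_force: 4.9
```

>>> {"name": "play_rows", "arguments": {
  "targets": [
    [1, 0, 0, -0.1, 0],
    [1, 0, 0, -0.3, 0],
    [1, 0, 0, -0.5, 0],
    [1, 0, 0, -0.7, 0],
    [1, 0, 0, -1.0, 0],
    [1, 0, 0, -1.4, 0],
    [1, 0, 0, -1.8, 0],
    [1, 0, 0, -2.3, 0],
    [1, 0, 0, -2.8, 0],
    [1, 0, 0, -3.2, 0]
  ]
}}

```text
clock: 9.25
eef_pos: [624.9, 138.5, 100.9]
tool_rot: [-3.141, 0.001, 3.141]
force: [0.3, 0.9, 0.6]
width: -0.0
gripper_force: 0.0
```

>>> {"name": "play_rows", "arguments": {
  "targets": [
    [1, -3, 0, -3, 0],
    [1, -5, 0, -7, 0],
    [1, -5, -2, -11, 0],
    [1, -5, -6, -12, 0],
    [1, -5, -10, -12, 0],
    [1, -3, -15, -12, 0],
    [1, 0, -20, -12, 0],
    [1, 1, -20, -12, 0],
    [1, 1, -20, -12, 0],
    [1, 1, -20, -12, 0]
  ]
}}

```text
clock: 10.25
eef_pos: [615.0, -60.7, 220.9]
tool_rot: [3.141, 0.001, 3.141]
force: [0.0, 0.8, -0.3]
width: 0.1
gripper_force: 0.0
```

```bash
python3 - <<'E'
from h import *
im,d=snap("side","s2"); X=cloud("side",d)
print(ctrl.read_state()["eef_pos"])
m=np.zeros((480,640),bool); m[100:280,220:380]=1
m&=(X[...,2]>20)&(X[...,2]<230)&(X[...,0]>380)&(X[...,0]<680)&(X[...,1]>40)&(X[...,1]<240)
P=X[m]; print(P.min(0),P.max(0))
for z in range(30,220,20):
    q=P[abs(P[:,2]-z)<10]; print(z,len(q),np.percentile(q[:,0],[5,50,95]) if len(q) else "")
E
```

```text
[615.47062036 -59.63735995 220.82338099]
[487.26647613  49.82746911  20.03209835] [643.20413085 222.41391465 200.47471972]
30 850 [503.10286044 599.55226435 640.30525198]
50 51 [496.38349116 500.88986634 513.53514621]
70 135 [495.95017437 502.95115807 519.26408469]
90 147 [494.94369565 501.62108559 518.31474242]
110 157 [493.90123956 500.98410547 517.37508201]
130 154 [492.90966616 499.39645305 516.29147864]
150 169 [491.82707925 498.92424271 515.28877178]
170 172 [489.63174167 497.78170732 514.73036474]
190 652 [490.53368514 500.73337371 512.20470407]
210 3 [506.60817934 506.9922507  510.41965769]
```

View pics/s2.png

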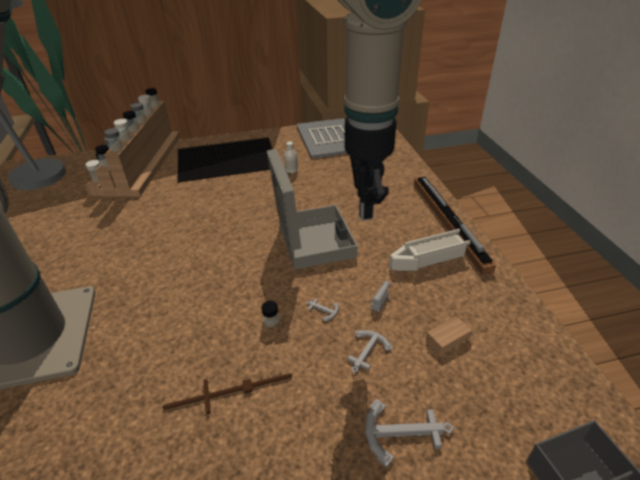

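The lid has sprung open past upright and the tin is empty. The middle anchor is still at side (370,350). I go above it.

>>> {"name": "play_rows", "arguments": {
  "targets": [
    [0, 1, -4, 2, -8],
    [0, 2, -8, 4, -16],
    [0, 2.7, -12.2, 7, -24],
    [0, 2.7, -12.2, 10, -32],
    [0, 2.7, -12.2, 13, -40],
    [0, 2.7, -12.2, 15, -44.7],
    [0, 2.7, -12.2, 15, -44.7],
    [0, 2.7, -12.2, 15, -44.7]
  ]
}}

```text
clock: 11.1
eef_pos: [588.6, -181.7, 70.5]
tool_rot: [3.141, 0.001, -2.362]
force: [0.5, -0.8, 0.1]
width: 85.3
gripper_force: 0.0
```

```bash
python3 - <<'E'
from h import *
im,d=snap("side"); s=ctrl.read_state(); print(s["eef_pos"],s["tool_rot"],s["qpos"],s["width"])
p=s["eef_pos"]; print(proj("side",[588,-182.5,5]),proj("side",[p[0],p[1],5]))
g=cv2.resize(im[240:420,260:480],None,fx=3,fy=3); cv2.imwrite("pics/s3.png",g[:,:,::-1])
E
```

```text
[ 589.03162811 -182.09043051   71.39878038] [-3.14016357e+00  1.51567274e-03 -2.36174980e+00] [ 0.41940054  0.83266762 -0.2708422   1.74550371  0.35215733  0.60926238
  2.29303237] 85.67930970334784
(np.float64(368.2841866247901), np.float64(349.678205538047)) (np.float64(368.7794573627465), np.float64(349.36703751487175))
```

View pics/s3.png

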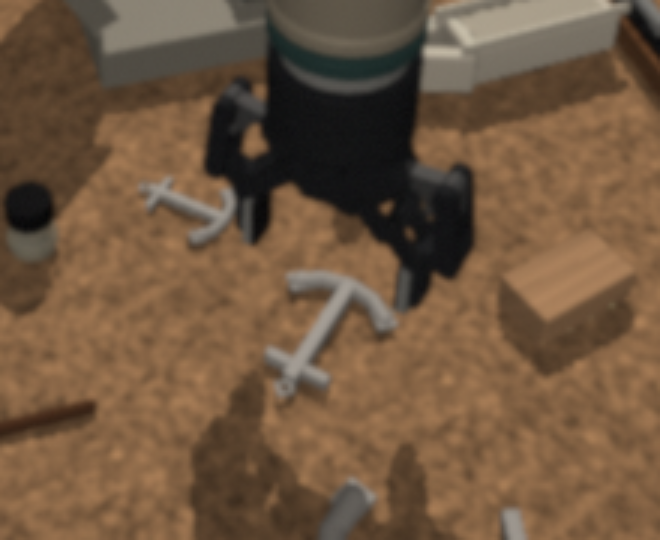

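The predicted shank middle falls at crop (325,329), which is on the shank between bar and arms. I descend and grip.

>>> {"name": "play_rows", "arguments": {
  "targets": [
    [0, 0, 0, 2, 0],
    [0, 0, 0, 3.5, 0],
    [0, 0, 0, 4.2, 0],
    [0, 0, 0, 4.2, 0],
    [0.6, 0, 0, 4.2, 0],
    [1, 0, 0, 4.2, 0],
    [1, 0, 0, 4.2, 0],
    [1, 0, 0, 4.2, 0],
    [1, 0, 0, 4.2, 0],
    [1, 0, 0, 4.2, 0]
  ]
}}

```text
clock: 12.15
eef_pos: [587.6, -183.1, 28.9]
tool_rot: [-3.141, 0.0, -2.362]
force: [-1.0, 1.2, 4.1]
width: 6.5
gripper_force: 59.2
```

>>> {"name": "play_rows", "arguments": {
  "targets": [
    [1, 0, 0, -1, 0],
    [1, 0, 0, -4, 0],
    [1, 0, 0, -9, 0],
    [1, 0, 0, -13, 0],
    [1, 0, 0, -17, 0],
    [1, 0, 0, -17, 0],
    [1, 0, 0, -17, 0]
  ]
}}

```text
clock: 12.85
eef_pos: [587.6, -183.2, 199.8]
tool_rot: [-3.14, 0.001, -2.362]
force: [-0.9, 1.1, -1.6]
width: 6.7
gripper_force: 58.8
```

```bash
python3 - <<'E'
from h import *
im,d=snap("side"); s=ctrl.read_state(); print(s["eef_pos"],s["tool_rot"],s["force"],s["width"],s["gripper_force"])
u,v=map(int,proj("side",s["eef_pos"])); print(u,v)
g=cv2.resize(im[v-70:v+90,u-100:u+100],None,fx=3.5,fy=3.5); cv2.imwrite("pics/s4.png",g[:,:,::-1])
E
```

```text
[ 586.69709672 -183.08195063  198.30819022] [ 3.14090798e+00 -7.43053951e-04 -2.36155240e+00] [-0.69959062 -0.70850583 -1.74048291] 6.233878529742353 58.83984088897705
373 267
```

View pics/s4.png

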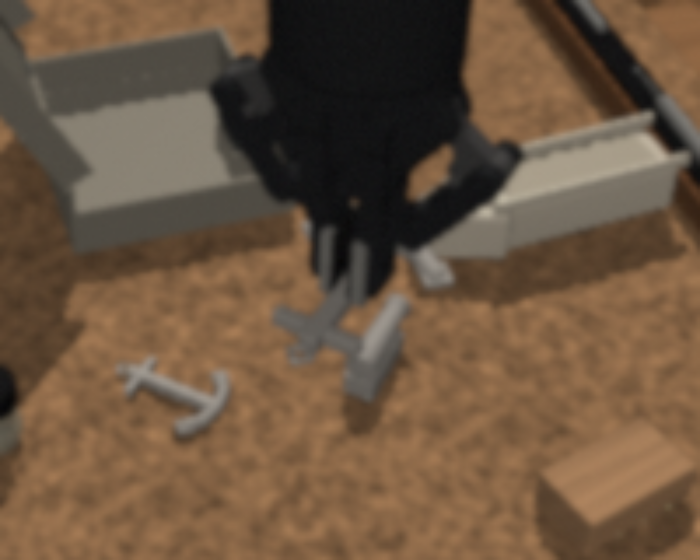

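The anchor is held: its bar and ring show at crop (310,335), an arm tip at (430,265), and the block at (380,340) is the cannon behind. I check its tilt from depth while carrying it over.

```bash
python3 - <<'E'
from h import *
im,d=snap("side"); X=cloud("side",d); s=ctrl.read_state(); p=s["eef_pos"]
hsv=cv2.cvtColor(im,cv2.COLOR_RGB2HSV)
m=(np.linalg.norm(X[...,:2]-p[:2],axis=-1)<60)&(X[...,2]>p[2]-65)&(X[...,2]<p[2]+10)&(hsv[...,2]>75)
R=X[m]-p; a=np.array([np.cos(.78),np.sin(.78)]); al=R[:,:2]@a; ac=R[:,:2]@np.array([-a[1],a[0]])
for lo in range(-60,60,10):
    k=(al>=lo)&(al<lo+10); print(lo,k.sum(),np.percentile(R[k,2],[10,50,90]).round(1) if k.sum()>3 else "", np.round(np.percentile(ac[k],[5,95])) if k.sum()>3 else "")
E
```

```text
-60 3  
-50 37 [-23.2 -21.7 -20. ] [-5.  4.]
-40 148 [-24.5 -19.9 -17.6] [-19.  17.]
-30 64 [-20.3 -18.9 -17.4] [-19.  17.]
-20 61 [-21.7 -17.3   1.4] [-8.  8.]
-10 47 [-21.  -12.4   3.9] [-14.   9.]
0 6 [-12.3 -10.1  -7.2] [-17. -17.]
10 10 [-23.6 -21.9 -21. ] [-30.   6.]
20 77 [-22.8 -20.3 -18. ] [-34.  33.]
30 15 [-23.9 -21.3 -18.2] [-30. -10.]
40 0  
50 0
```

>>> {"name": "play_rows", "arguments": {
  "targets": [
    [1, -2.7, 3, 0, 0],
    [1, -5.4, 6.1, 0, 8],
    [1, -8, 9.2, 0, 16],
    [1, -11, 12.5, 0, 24],
    [1, -14, 16, 0, 32],
    [1, -17, 19.5, 0, 40],
    [1, -19.5, 22.4, 0, 44.7],
    [1, -21.3, 24.4, 0, 44.7],
    [1, -21.3, 24.4, 0, 44.7],
    [1, -21.3, 24.4, 0, 44.7]
  ]
}}

```text
clock: 13.95
eef_pos: [566.1, 140.5, 196.9]
tool_rot: [-3.14, -0.003, -3.14]
force: [-0.8, -1.5, -1.4]
width: 6.8
gripper_force: 58.9
```

```bash
python3 - <<'E'
from h import *
im,d=snap("side","s5"); X=cloud("side",d); s=ctrl.read_state(); print(s["eef_pos"],s["tool_rot"],s["force"],s["clock"],s["width"])
x,y,z=X[...,0],X[...,1],X[...,2]
m=(abs(z-32)<3)&(x>480)&(x<660)&(y>40)&(y<235); P=X[m]; print("rim",np.percentile(P[:,:2],[1,99],axis=0))
m=(abs(z-3)<3)&(x>510)&(x<640)&(y>70)&(y<215); P=X[m]; print("floor",m.sum(),np.median(P[:,2]),np.percentile(P[:,:2],[1,99],axis=0))
m=(z>60)&(z<210)&(x>400)&(x<520)&(y>50)&(y<230); P=X[m]
for h in(80,120,160,175,185): 
    q=P[abs(P[:,2]-h)<6]; print(h,len(q),np.percentile(q[:,0],[5,50,95]).round() if len(q) else "")
E
```

```text
[566.4972298  139.06663115 197.13352317] [-3.13975552e+00 -2.64461407e-03  3.14121863e+00] [-0.35985863 -0.20925334 -0.74832768] 14.0 6.535396509097762
rim [[505.04843432  57.071689  ]
 [642.62870384 221.57561407]]
floor 1532 3.6560026596386024 [[515.53158212  96.30546941]
 [636.71811106 214.03019746]]
80 138 [485. 493. 508.]
120 146 [464. 472. 488.]
160 91 [447. 458. 468.]
175 147 [433. 448. 465.]
185 508 [434. 443. 453.]
```

Rim centre is (573,139.5), the floor reads 3 mm, and the lid is fully open. I lower the anchor.

>>> {"name": "play_rows", "arguments": {
  "targets": [
    [1, 0, 0, 3, 0],
    [1, 0, 0, 6, 0],
    [1, 0, 0, 9, 0],
    [1, 0, 0, 12, 0],
    [1, 0, 0, 14, 0],
    [1, 0, 0, 15, 0],
    [1, 0, 0, 15.6, 0],
    [1, 0, 0, 16.0, 0],
    [1, 0, 0, 16.2, 0],
    [1, 0, 0, 16.2, 0]
  ]
}}

```text
clock: 15.0
eef_pos: [567.6, 140.2, 37.1]
tool_rot: [3.141, 0.001, 3.141]
force: [-0.4, -1.0, 0.1]
width: 6.7
gripper_force: 58.9
```

>>> {"name": "play_rows", "arguments": {
  "targets": [
    [1, 0, 0, 0.2, 0],
    [1, 0, 0, 0.4, 0],
    [1, 0, 0, 0.4, 0]
  ]
}}

```text
clock: 15.3
eef_pos: [567.2, 140.3, 32.5]
tool_rot: [3.142, -0.0, 3.142]
force: [0.4, -0.5, -0.3]
width: 6.6
gripper_force: 58.9
```

>>> {"name": "play_rows", "arguments": {
  "targets": [
    [1, 0, 0, 0.05, 0],
    [1, 0, 0, 0.1, 0],
    [1, 0, 0, 0.1, 0]
  ]
}}

```text
clock: 15.6
eef_pos: [567.3, 140.3, 31.9]
tool_rot: [3.142, 0.0, 3.141]
force: [-1.7, -0.3, 4.3]
width: 7.0
gripper_force: 59.4
```

Contact with the floor: the upward force rose to 4 N. I release.

>>> {"name": "play_rows", "arguments": {
  "targets": [
    [0.85, 0, 0, 0, 0],
    [0.7, 0, 0, 0, 0],
    [0.6, 0, 0, 0, 0],
    [0.6, 0, 0, 0, 0],
    [0.6, 0, 0, 0, 0],
    [0.6, 0, 0, -1, 0],
    [0.6, 0, 0, -3, 0],
    [0.6, 0, 0, -7, 0],
    [0.6, 0, 0, -12, 0],
    [0.6, 0, 0, -17, 0]
  ]
}}

```text
clock: 16.6
eef_pos: [566.7, 140.1, 203.7]
tool_rot: [-3.142, -0.0, -3.142]
force: [2.2, 0.8, -0.7]
width: 34.3
gripper_force: 0.0
```

```bash
python3 - <<'E'
from h import *
im,d=snap("side"); X=cloud("side",d); s=ctrl.read_state(); print(s["eef_pos"],s["tool_rot"],s["width"],s["clock"])
g=cv2.resize(im[130:280,250:390],None,fx=4,fy=4); cv2.imwrite("pics/s6.png",g[:,:,::-1])
for r in ctrl.trace("side","anchor"):
    m=r["pixels"]&(d>0); print(r["confidence"],np.round(r["bbox"]),np.median(X[m],0).round(),np.ptp(X[m],axis=0).round(), np.percentile(X[m][:,2],[5,50,95]).round())
E
```

```text
[571.38457081 141.48229439 212.32948201] [3.13773032 0.01344944 3.14134125] 33.91711617990897 16.65
0.73 [292. 227. 335. 244.] [576. 138.  12.] [80. 65. 16.] [ 5. 12. 15.]
0.66 [308. 299. 338. 319.] [538. -72.   6.] [54. 55. 10.] [1. 6. 9.]
0.56 [365. 400. 454. 462.] [ 573. -337.   12.] [131. 102.  21.] [ 1. 12. 15.]
```

View pics/s6.png

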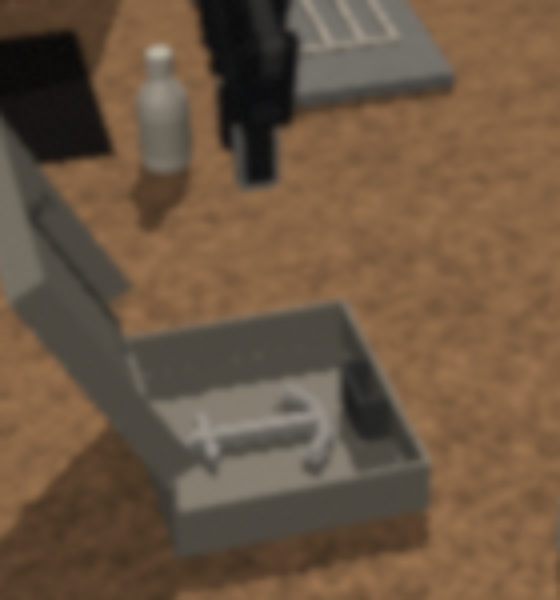

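The anchor lies flat in the tin (shank at crop (255,430)), clear of the latch well at (365,400). Now I go over the lid to its rear side.

>>> {"name": "play_rows", "arguments": {
  "targets": [
    [1, 0, 0, -3, 0],
    [1, 2, 0, -5.5, 0],
    [1, 6, 0, -5.5, 0],
    [1, 10, 0, -5.5, 0],
    [1, 14, 0, -5.5, 0],
    [1, 17, 0, -5.5, 0],
    [1, 18, 0, -5.5, 0],
    [1, 18, 0, -5.5, 0],
    [1, 18, 0, -5.5, 0]
  ]
}}

```text
clock: 17.6
eef_pos: [388.9, 140.5, 257.0]
tool_rot: [3.141, 0.002, 3.141]
force: [0.5, -0.8, 0.2]
width: 0.0
gripper_force: 0.0
```

>>> {"name": "play_rows", "arguments": {
  "targets": [
    [1, 0, 0, 3, 0],
    [1, 0, 0, 6, 0],
    [1, 0, 0, 6.7, 0],
    [1, -1, 0, 6.7, 0],
    [1, -2, 0, 6.7, 0],
    [1, -3, 0, 6.7, 0],
    [1, -4, 0, 6.7, 0],
    [1, -5, 0, 6.7, 0],
    [1, -5, 0, 6.7, 0]
  ]
}}

```text
clock: 18.5
eef_pos: [439.1, 140.3, 189.9]
tool_rot: [3.141, 0.002, 3.141]
force: [-1.0, -0.1, 0.1]
width: -0.2
gripper_force: 0.5
```

>>> {"name": "play_rows", "arguments": {
  "targets": [
    [1, -1, 0, -0.3, 0],
    [1, -2, 0, -0.6, 0],
    [1, -3, 0, -1, 0],
    [1, -4, 0, -1.3, 0],
    [1, -5, 0, -1.4, 0],
    [1, -6, 0, -1.3, 0],
    [1, -7, 0, -1.1, 0],
    [1, -8, 0, -1, 0],
    [1, -9, 0, -0.8, 0],
    [1, -9, 0, -0.8, 0]
  ]
}}

```text
clock: 19.5
eef_pos: [528.8, 140.1, 197.0]
tool_rot: [3.141, 0.001, 3.141]
force: [-1.5, 0.5, 2.6]
width: -0.0
gripper_force: 0.8
```

```bash
python3 - <<'E'
from h import *
im,d=snap("side"); X=cloud("side",d); s=ctrl.read_state(); print(s["eef_pos"],s["force"],s["gripper_force"])
cv2.imwrite("pics/s7.png",cv2.resize(im[100:280,240:400],None,fx=3.3,fy=3.3)[:,:,::-1])
E
```

```text
[528.05176339 140.13035278 197.18040923] [-1.42697446  0.71077746  1.28355836] 0.8557037162245251
```

View pics/s7.png

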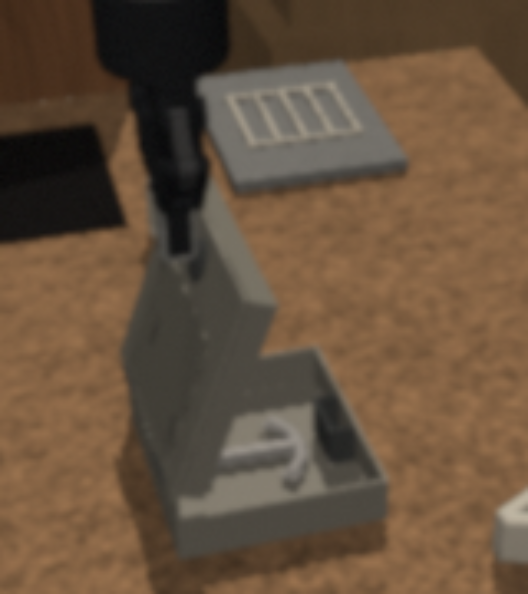

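The fingertip at crop (180,250) is pushing the lid's outer face past upright as planned. I follow the arc down.

>>> {"name": "play_rows", "arguments": {
  "targets": [
    [1, -1.2, 0, 0.4, 0],
    [1, -2.4, 0, 0.9, 0],
    [1, -3.5, 0, 1.5, 0],
    [1, -4.5, 0, 2.3, 0],
    [1, -5.4, 0, 3.2, 0],
    [1, -6.3, 0, 4.1, 0],
    [1, -7.0, 0, 5.2, 0],
    [1, -7.6, 0, 6.3, 0],
    [1, -8.0, 0, 7.2, 0],
    [1, -8.3, 0, 8.0, 0]
  ]
}}

```text
clock: 20.55
eef_pos: [611.4, 140.3, 116.9]
tool_rot: [3.141, 0.002, 3.142]
force: [1.0, 2.2, 4.9]
width: 0.1
gripper_force: 1.8
```

>>> {"name": "play_rows", "arguments": {
  "targets": [
    [1, -0.6, 0, 0.7, 0],
    [1, -1.0, 0, 1.3, 0],
    [1, -1.3, 0, 1.9, 0],
    [1, -1.3, 0, 2.4, 0],
    [1, -1.3, 0, 2.8, 0],
    [1, -1.3, 0, 3.1, 0],
    [1, -1.3, 0, 3.4, 0],
    [1, -1.3, 0, 3.7, 0],
    [1, -1.3, 0, 3.8, 0],
    [1, -1.3, 0, 3.8, 0]
  ]
}}

```text
clock: 21.55
eef_pos: [623.3, 140.3, 79.5]
tool_rot: [3.141, 0.0, -3.142]
force: [0.6, -1.3, 2.6]
width: -0.1
gripper_force: 1.5
```

>>> {"name": "play_rows", "arguments": {
  "targets": [
    [1, 0, 0, 0.04, 0],
    [1, 0, 0, 0.08, 0],
    [1, 0, 0, 0.12, 0],
    [1, 0, 0, 0.12, 0]
  ]
}}

```text
clock: 21.95
eef_pos: [623.3, 140.3, 78.3]
tool_rot: [3.141, 0.0, 3.142]
force: [2.0, -1.7, 2.3]
width: -0.3
gripper_force: 1.5
```

>>> {"name": "play_rows", "arguments": {
  "targets": [
    [1, 0, 0, 0.04, 0],
    [1, 0, 0, 0.08, 0],
    [1, 0, 0, 0.12, 0],
    [1, 0, 0, 0.12, 0]
  ]
}}

```text
clock: 22.35
eef_pos: [623.2, 140.3, 77.0]
tool_rot: [3.141, 0.0, 3.142]
force: [2.0, -0.8, 2.4]
width: -0.2
gripper_force: 1.5
```

>>> {"name": "play_rows", "arguments": {
  "targets": [
    [1, 0, 0, 0.04, 0],
    [1, 0, 0, 0.08, 0],
    [1, 0, 0, 0.12, 0],
    [1, 0, 0, 0.12, 0]
  ]
}}

```text
clock: 22.75
eef_pos: [623.2, 140.3, 75.8]
tool_rot: [3.141, -0.0, 3.142]
force: [2.4, -0.7, 2.8]
width: -0.1
gripper_force: 1.5
```

>>> {"name": "play_rows", "arguments": {
  "targets": [
    [1, 0, 0, 0.04, 0],
    [1, 0, 0, 0.08, 0],
    [1, 0, 0, 0.12, 0],
    [1, 0, 0, 0.12, 0]
  ]
}}

```text
clock: 23.15
eef_pos: [623.2, 140.3, 74.6]
tool_rot: [3.142, -0.0, -3.142]
force: [1.4, -1.4, 3.0]
width: 0.1
gripper_force: 1.5
```

>>> {"name": "play_rows", "arguments": {
  "targets": [
    [1, 0, 0, 0.04, 0],
    [1, 0, 0, 0.08, 0],
    [1, 0, 0, 0.12, 0],
    [1, 0, 0, 0.12, 0]
  ]
}}

```text
clock: 23.55
eef_pos: [623.2, 140.3, 73.4]
tool_rot: [3.142, -0.0, 3.142]
force: [1.2, 0.0, 2.5]
width: 0.1
gripper_force: 1.5
```

>>> {"name": "play_rows", "arguments": {
  "targets": [
    [1, 0, 0, 0.04, 0],
    [1, 0, 0, 0.08, 0],
    [1, 0, 0, 0.12, 0],
    [1, 0, 0, 0.12, 0]
  ]
}}

```text
clock: 23.95
eef_pos: [623.2, 140.3, 72.3]
tool_rot: [3.142, -0.0, 3.142]
force: [1.4, -0.7, 3.0]
width: 0.2
gripper_force: 1.5
```

>>> {"name": "play_rows", "arguments": {
  "targets": [
    [1, 0, 0, 0.04, 0],
    [1, 0, 0, 0.08, 0],
    [1, 0, 0, 0.12, 0],
    [1, 0, 0, 0.12, 0]
  ]
}}

```text
clock: 24.35
eef_pos: [623.1, 140.3, 71.0]
tool_rot: [3.142, -0.0, 3.142]
force: [1.7, -1.8, 4.3]
width: -0.0
gripper_force: 1.5
```

>>> {"name": "play_rows", "arguments": {
  "targets": [
    [1, 0, 0, 0.04, 0],
    [1, 0, 0, 0.08, 0],
    [1, 0, 0, 0.12, 0],
    [1, 0, 0, 0.12, 0]
  ]
}}

```text
clock: 24.75
eef_pos: [623.1, 140.3, 70.0]
tool_rot: [3.142, -0.0, 3.142]
force: [0.0, -1.3, 4.4]
width: 0.1
gripper_force: 2.2
```

>>> {"name": "play_rows", "arguments": {
  "targets": [
    [1, 0, 0, 0.04, 0],
    [1, 0, 0, 0.08, 0],
    [1, 0, 0, 0.1, 0],
    [1, 0, 0, 0.1, 0]
  ]
}}

```text
clock: 25.15
eef_pos: [623.1, 140.3, 69.5]
tool_rot: [-3.142, -0.0, 3.141]
force: [-0.9, -0.1, 7.5]
width: -0.2
gripper_force: 4.2
```

Force is about 8 N, so it has clicked. I let up slowly and check whether it holds.

>>> {"name": "play_rows", "arguments": {
  "targets": [
    [1, 0, 0, 0.03, 0],
    [1, 0, 0, 0.03, 0],
    [1, 0, 0, -0.1, 0],
    [1, 0, 0, -0.3, 0],
    [1, 0, 0, -0.5, 0],
    [1, 0, 0, -0.8, 0],
    [1, 0, 0, -1.1, 0],
    [1, 0, 0, -1.4, 0],
    [1, 0, 0, -1.7, 0],
    [1, 0, 0, -2.0, 0]
  ]
}}

```text
clock: 26.15
eef_pos: [622.5, 140.2, 88.8]
tool_rot: [-3.141, -0.002, -3.142]
force: [-0.4, -0.0, 1.0]
width: 0.3
gripper_force: 0.0
```

>>> {"name": "play_rows", "arguments": {
  "targets": [
    [1, 0, 0, -1, 0],
    [1, -2, 0, -4, 0],
    [1, -4, 0, -8, 0],
    [1, -4, 0, -12, 0],
    [1, -4, -4, -14, 0],
    [1, -4, -8, -14, 0],
    [1, -4, -12, -14, 0],
    [1, -4, -16, -14, 0],
    [1, -4, -18, -14, 0],
    [1, -4, -18, -14, 0]
  ]
}}

```text
clock: 27.15
eef_pos: [662.5, -45.4, 229.1]
tool_rot: [-3.138, -0.001, 3.135]
force: [0.1, -0.2, -1.3]
width: -0.2
gripper_force: 0.0
```

```bash
python3 - <<'E'
from h import *
im,d=snap("side"); X=cloud("side",d); s=ctrl.read_state(); print(s["eef_pos"],s["force"],s["clock"])
cv2.imwrite("pics/s8.png",cv2.resize(im[100:420,200:480],None,fx=1.8,fy=1.8)[:,:,::-1])
x,y,z=X[...,0],X[...,1],X[...,2]
for a in(530,560,590,605,637):
    m=(abs(x-a)<6)&(abs(y-140)<80)&(z>25)&(z<220); print(a,m.sum(),np.median(z[m]) if m.any() else "")
E
```

```text
[662.70881921 -41.71445421 229.06930563] [-0.35153868  0.83497678  0.15982576] 27.2
530 251 57.19539172944792
560 243 57.35244718948752
590 243 57.37271967850586
605 247 56.825181210993605
637 243 56.86353574071768
```

View pics/s8.png

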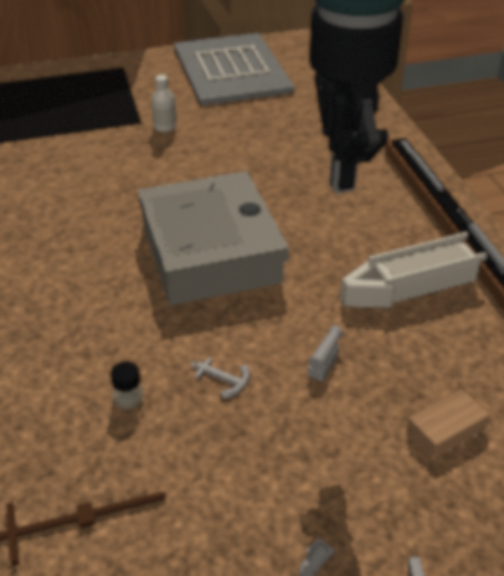

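The lid stays shut and level at 57 mm, its latched height (pad at crop (250,210)). The robot is clear and the bystanders are in place, so I hand in.

```bash
python3 -c "
from cell import ctrl
print(ctrl.finish_job())"
```

```text
the job is handed in; nothing more can be done
None
```

I laid the middle-sized anchor flat in the tin, and the latch is holding the lid shut by itself. The job is handed in, but no verdict came back. The wrist readings never showed more than about 10 N on the pad, and the other things on the desk look untouched in the last picture.

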